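Shift the dough sheeter's gear lever to third speed and start it

TASK

Put the dough sheeter into third speed and start it: with the fingertips push the black gear lever out of the left lane, across the H-gate and fully home into the far right slot (three dots), and only then press the green start button all the way down, let it come up again and draw back. Push with the outside of the fingers, gently: do not grip or pinch the lever and do not force it against the gate. Leave the red stop button and everything else on the table alone.

Things in the scene. Friction and masses are not known exactly. Their poses are not given: they have to be found in the camera images.
- dough_sheeter: Bench dough sheeter, fixed: white gearbox housing 170 mm deep, 189 mm wide, 116 mm high; white rollers between cheeks 130 mm high on its left. x points from its front (robot's side) to its back, y to its left: far/near and left/right are meant so. Origin on the table straight under the lever's pivot, which is 55 mm up. Round the gate only the knob and the two buttons rise above the plate.
- gate_centre (a point): Middle of the gear gate, on the top of its flat steel plate (108 x 108 mm, 130 mm above the table). H-shaped opening: two lanes along the sheeter's x, 16 mm wide, centred 17 mm left and right of here, joined by a cross channel along y through this point, 16 mm wide. Two 18 mm wide tongues with round noses part the lanes and really stop the lever's rod.
- slot_three (a point): Centre of the rod's place in the far right slot, marked with three black dots on the plate (22 mm far, 17 mm right of the gate's middle). Dots of the others: one = far left, two = near left, four = near right. Fully home, the knob is about 41 mm far and 32 mm right of the gate's middle, 66 mm above the plate.
- gear_knob (a point): Widest part of the lever's black pear-shaped knob, 33 mm across, 44 mm tall (26 mm of it below this point), 148 mm from the pivot on a straight rod 11 mm thick; 203 mm above the table when upright. Starts anywhere along the left lane: in slot one, slot two or between. Tilts both ways within the gate with dry friction only: about 1.5 N at the knob moves it, it stays where left; no spring, no catch.
- lever_fore (a joint): Fore-and-aft angle of the gear lever (rad): 0 upright in the cross channel, + away from the robot (sheeter's x), about -0.28 home in a near slot, about +0.28 home in a far slot, where the rod meets the firm end of the gate. The knob moves about 148 mm per rad. To pass the cross channel it must be within about 0.03 of 0; the round noses guide it there from up to about 0.1 when it is pushed sideways.
- lever_side (a joint): Sideways angle of the gear lever (rad): -0.22 in the left lane, 0 half-way along the cross channel, +0.22 in the right lane (+ is to the right, the sheeter's -y; the knob moves about 148 mm per rad); the gate's firm outer edges stop it at -0.25 and +0.25. In a slot it has play, 0.19 to 0.25.
- start_button_top (a point): Centre of the top of the green start button: 26 mm across, top 140 mm above the table, on a grey strip to the right of the gate, at the front. Pressed straight down it travels 6 mm, takes about 5 N and springs back.
- start_button (a joint): How far the green start button is pressed (m): 0 out, 0.006 fully down.
- stop_button_top (a point): Centre of the top of the red stop button, the same as the green one and 64 mm behind it. Not to be pressed.
- stop_button (a joint): How far the red stop button is pressed (m).
- squeeze_bottle: White squeeze bottle with a red cap, 57 mm thick, 195 mm tall, origin under its centre; bystander, loose.
- jam_jar: Jam jar with a yellow lid, 66 mm across, 100 mm tall, origin under its centre; bystander, loose.
- ring_cutter: Round steel cutter, 64 mm across, 35 mm high, standing to the right of the sheeter, origin under its centre; bystander, loose.
- piping_nozzle: Steel piping nozzle on its wide end, 39 mm across, 50 mm high, to the right of the sheeter, origin under its centre; bystander, loose.
- spare_nozzle: White plastic nozzle, 48 mm across, 52 mm high, to the right of the sheeter, origin under its centre; bystander, loose.

How it is judged:
By the outcome, as a careful person would: the job done as asked, in the order asked, and still so for the second after the job is handed in, with the robot touching nothing.
It also fails if it takes over 61 s, if anything falls off the work surface, if the arm or the gripper's body presses on something with over 40 N, if the wrist force passes 120 N, or if a joint passes its speed limit or range.

ROBOT

A 6-joint arm with a two-finger parallel gripper is mounted at the origin on the work surface; the furniture and walls round the work are solid. World frame = base frame: x ahead of the robot, y to its left, z up, the work surface at z = 0. Lengths are in m, angles in rad, forces in N, time in s.
With the tool pointing down it reaches from about 0.35 to 0.85 m from the base axis. Payload 8.1 kg.
Tool frame: the origin (TCP) lies at the very end of the fingers, on their centre line; the grasp point (between the pads) lies 19 mm behind it; z points along the fingers, y is the direction in which the jaws open and shut (so a half turn about z gives the same grasp; the last joint's range is limited). The gripper opens to 93 mm and grips with 3 to 60 N. Pads are 15 mm wide; open, the fingers measure 128 mm over their backs; the gripper's body (75 mm by 188 mm) begins 65 mm behind the grasp point.
Start: joints at [1.078, 0.13, 1.488, -0, 1.523, -0.085], TCP at [0.238, 0.551, 0.219] pointing down, gripper open.
Joint ranges: [-2.96, 2.96], [-0.89, 2.26], [0.02, 2.5], [-1.34, 4.48], [0, 2.73], [-2.66, 2.66]. Speed limits (rad/s): [2.39, 2.39, 2.79, 3.14, 3.14, 3.14].

INTERFACE

Orientations are given as a rotation vector (axis times angle).
In Python, from plant import * gives the robot as it stands.
- The arm moves only by the tool apply_moves, never from a script. Its argument "commands" is one flat list of numbers, 7 for each row, row after row: the shift along the world's x, y, z in cm, then the turn, a rotation vector about the world's x, y, z in rad, then the finger opening in cm, from 0 to 9.3. A call has 1 to 8 rows; each row shifts and turns the pose as measured when the row begins; what a row does not reach is not made up. A row lasts 1/8 s, in which the tool goes at most 62.5 mm and 10.7 degrees, less where a joint would pass 70% of its speed; a pose out of reach is approached as far as the arm can. A call with a gripper value outside its range is refused whole. The fingers move at their own pace and stop on an object; "squeeze" is the grip in N (left out, the last holds). Time passes only in rows, so rows that do not move let the fingers close. It gives the time, the measured TCP pose, the force and the opening at its end, in the units of the state.
- read_state(): the state, without advancing time (a new reading comes with each control period).
- read_camera(name): name is "scene" or "top"; returns (picture, depth): 400x640x3 uint8, blue, green, red; 400x640 float32, m along the optical axis (not along the pixel's ray), 0 where there is no reading.
- camera_model(name): a dict with "intrinsics" (3x3 intrinsics, pixels), "dist_coeffs" ([k1, k2, p1, p2, k3] as OpenCV has them; the pictures are not rectified), "R" (3x3) and "t" (3): a world point X has camera coordinates R X + t. Camera axes: x right, y down, z forward; pixel columns grow to the right and rows downward; lengths in m; the calibration is good to about 2 mm. A picture is of the moment at which its call begins. camera_model takes no time and is no camera call.
- close_job(): hands the job in, once; it reports no verdict.
Trained networks look in the newest picture that a camera, given by its name, has taken for a name from the list of things; names that differ only in an ending like _2 or _b are one class to them, and where a whole thing is asked for, a point or a joint stands for the part that bears it (a point fixed in the world has none). Each returns a list of dicts, best first, with "conf" (0 to 1); they miss things now and then, are a little off and sometimes report something else, mostly with a low value. They report only what shows in the picture. A call takes as long as a camera call.
- find_in(query, camera): "point" ([x, y, z] in m, in the coordinates of the camera as it stood for that picture, good to about 4 mm: the middle of the surface that is visible of it).
- cut_out(query, camera): "mask" (400x640 bool, what is visible of it).
- spot_point(query, camera): "point" ([x, y, z] in m, in the coordinates of the camera as it stood for that picture, good to about 4 mm: a listed point, or the origin of a listed thing).
The state is a dict: "t": time; "q": joint angles; "dq": joint speeds; "joint_torque": joint torques, N m; "tool_pos": TCP position; "orientation": TCP orientation; "force": force on the tool from outside, world axes, zero at the start; "wrist_torque": the same for the moment, N m; "opening": finger opening in m.
Only numpy, scipy, OpenCV 4.12 (cv2) and the standard library are available. Lean on these libraries where they do the work, as an engineer would, in place of code of your own. Each camera call takes 0.05 s, during which the arm holds its last target. There are 200 camera calls.

## Working session

There is one attempt and no reset: what is moved stays moved. The work goes in short steps, Python scripts to look and compute and a tool call to move; the robot and the scene stay as the last step left them, time stands still between calls to the robot, and variables do not carry over. Pictures are saved under pics/ and viewed, about 8 in all and at most 12, crops included, and the job is handed in when it is done.

Besides the shell and the picture viewer there is one more tool, called as a command line: name --argument value ..., lists and objects as JSON in quotes. apply_moves: Moves the arm, as the interface text tells. Its arguments: {"type":"object","properties":{"commands":{"type":"array"},"squeeze":{"type":"number"}},"required":["commands"]}

```bash
mkdir -p pics; cat > h.py <<'E'
from plant import *
import numpy as np, cv2
def w(p,c):
    m=camera_model(c); return np.array(m["R"]).T@(np.array(p)-np.array(m["t"]).ravel())
def proj(X,c):
    m=camera_model(c); X=np.atleast_2d(np.array(X,float))
    return cv2.projectPoints(X,cv2.Rodrigues(np.array(m["R"]))[0],np.array(m["t"],float).reshape(3,1),np.array(m["intrinsics"]),np.array(m["dist_coeffs"],float))[0].reshape(-1,2)
E
python3 - <<'E'
from h import *
s=read_state();print(s["t"],s["tool_pos"],s["orientation"],s["opening"])
for c in("scene","top"):
    im,d=read_camera(c);cv2.imwrite(f"pics/{c}0.png",im)
    for n in("dough_sheeter","gate_centre","slot_three","gear_knob","start_button_top","stop_button_top","squeeze_bottle","jam_jar","ring_cutter","piping_nozzle","spare_nozzle"):
        r=spot_point(n,c)
        for k in r[:2]: print(c,n,round(k["conf"],2),w(k["point"],c).round(4))
E
```

```text
0.0 [0.23767794 0.55030055 0.21758353] [-6.36063646e-01 -3.07599751e+00  2.76548662e-03] 0.09291671507517683
scene dough_sheeter 0.76 [ 4.679e-01 -8.930e-02 -4.000e-04]
scene gate_centre 0.66 [ 0.4707 -0.0824  0.1315]
scene slot_three 0.64 [ 0.4972 -0.1012  0.1316]
scene gear_knob 0.66 [ 0.4298 -0.0602  0.1958]
scene gear_knob 0.49 [ 0.3881 -0.3482  0.0006]
scene start_button_top 0.48 [ 0.4243 -0.1846  0.1406]
scene stop_button_top 0.41 [ 0.4852 -0.1715  0.1431]
scene squeeze_bottle 0.93 [ 0.3873  0.3238 -0.0005]
scene squeeze_bottle 0.7 [ 0.4925 -0.0988  0.1294]
scene jam_jar 0.72 [ 0.3841  0.4081 -0.0016]
scene ring_cutter 0.78 [ 0.5678 -0.3395  0.0046]
scene piping_nozzle 0.56 [ 0.4846 -0.3429 -0.0006]
scene spare_nozzle 0.96 [ 0.3903 -0.3453 -0.0031]
top dough_sheeter 0.61 [ 0.4625 -0.084   0.0021]
top gate_centre 0.71 [ 0.4695 -0.0804  0.1296]
top gate_centre 0.21 [ 0.431  -0.0557  0.1929]
top slot_three 0.9 [ 0.4921 -0.0947  0.1255]
top gear_knob 0.42 [ 0.4311 -0.052   0.1908]
top start_button_top 0.61 [ 0.4203 -0.1812  0.1423]
top stop_button_top 0.37 [ 0.4808 -0.1703  0.1404]
top squeeze_bottle 0.54 [ 0.3886  0.3261 -0.0022]
top squeeze_bottle 0.31 [ 0.4283 -0.0562  0.1919]
top jam_jar 0.61 [ 0.3871  0.4125 -0.0025]
top jam_jar 0.22 [ 0.3875  0.3259 -0.0007]
top ring_cutter 0.71 [ 0.4926 -0.0961  0.1263]
top ring_cutter 0.5 [ 0.5696 -0.3395 -0.0012]
top piping_nozzle 0.66 [ 0.4851 -0.3444 -0.0056]
top spare_nozzle 0.53 [ 3.853e-01 -3.465e-01  3.000e-04]
```

View pics/scene0.png

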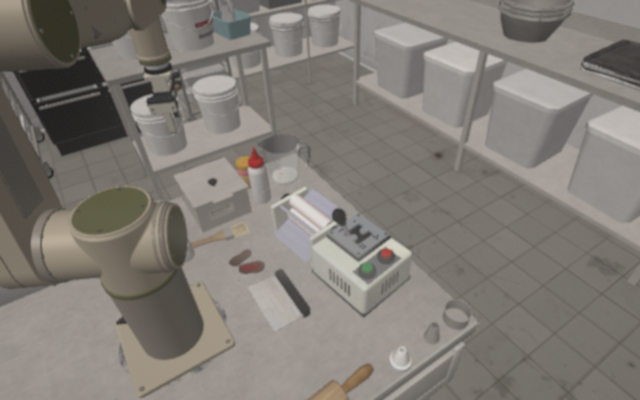

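View pics/top0.png

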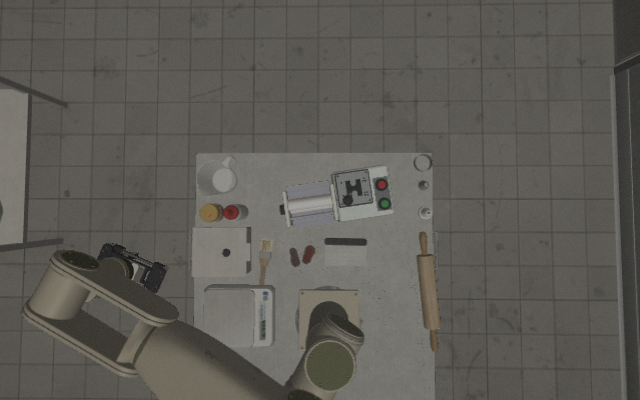

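The scene shows the sheeter with its lever knob at about (339,216), the green button at (367,268) and the red one at (386,254). In the top view the knob, at (347,200), is at the near end of the left lane (slot two), green is at (384,203) and red at (381,184). Next I'll refine the yaw and buttons from pixels, while the arm begins its move.

```bash
cat > m.py <<'E'
from h import *
def ray(uv,c,z):
    m=camera_model(c);K=np.array(m["intrinsics"]);R=np.array(m["R"]);t=np.array(m["t"]).ravel()
    p=cv2.undistortPoints(np.array([[uv]],float),K,np.array(m["dist_coeffs"],float))[0,0]
    o=-R.T@t;d=R.T@np.array([p[0],p[1],1]);return o+d*(z-o[2])/d[2]
if __name__=="__main__":
  for c in("scene","top"):
    im=cv2.imread(f"pics/{c}0.png").astype(float);b,g,r=im[...,0],im[...,1],im[...,2]
    H=np.zeros(b.shape,bool)
    ctr=proj([0.455,-0.175,0.14],c)[0].astype(int);H[ctr[1]-22:ctr[1]+22,ctr[0]-22:ctr[0]+22]=1
    P=[]
    for m_,n in(((g>1.4*r)&(g>1.3*b)&H,"green"),((r>1.6*g)&(r>1.6*b)&H,"red")):
        v,u=np.nonzero(m_);P.append(ray((u.mean(),v.mean()),c,.138));print(c,n,len(u),u.mean().round(1),v.mean().round(1),P[-1].round(4))
    d=P[1]-P[0];print(np.hypot(*d[:2]),"yaw",np.arctan2(d[1],d[0]))
  im=cv2.imread("pics/top0.png");cv2.imwrite("pics/tc.png",cv2.resize(im[155:235,270:400],None,fx=6,fy=6,interpolation=cv2.INTER_CUBIC))
E
python3 m.py
```

```text
scene green 49 366.6 267.1 [ 0.4179 -0.1858  0.138 ]
scene red 74 385.9 252.9 [ 0.4805 -0.1774  0.138 ]
0.06314382308435579 yaw 0.13214965559350544
top green 50 384.5 203.4 [ 0.4169 -0.1836  0.138 ]
top red 50 381.6 184.1 [ 0.4805 -0.1746  0.138 ]
0.06415689874070415 yaw 0.14139602814221675
```

apply_moves --commands '[0, 0, 5, 0, 0, 0.15, 0, 2, -3, 4, 0, 0, 0.15, 0, 3, -5, 0, 0, 0, 0.15, 0, 3, -5, 0, 0, 0, 0.15, 0, 3, -5, 0, 0, 0, 0, 0, 3, -5, 0, 0, 0, 0, 0, 2, -5, 0, 0, 0, 0, 0]'

```text
t: 2.08
tool_pos: [0.3994, 0.2645, 0.3108]
orientation: [-0.344, 3.117, -0.003]
force: [0.3, 0.3, 0.9]
opening: 0.0275
```

View pics/tc.png

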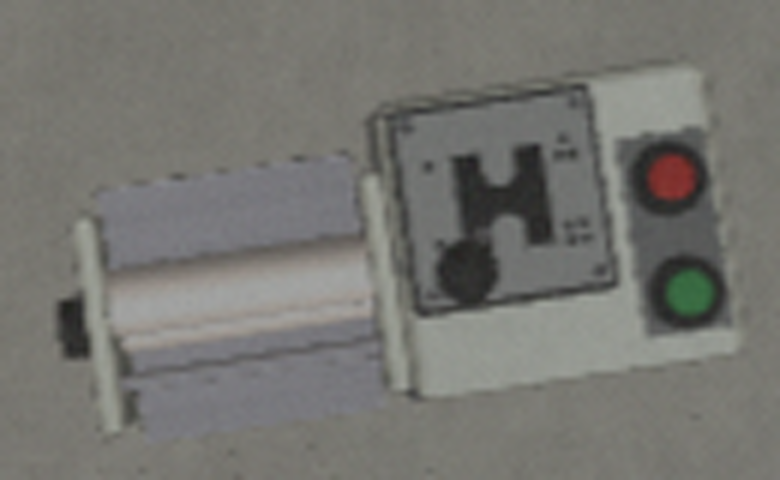

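The crop shows the H-gate centred near (504,199). The knob, near (467,270), covers slot two. The plate edges slope about 0.13 rad.

```bash
python3 - <<'E'
from m import *
f=lambda u,v:((u+.5)/6-.5+270,(v+.5)/6-.5+155)
g=ray(f(504,199),"top",.13);print("gate",g)
y=.135;X=np.array([np.cos(y),np.sin(y)]);Y=np.array([-X[1],X[0]])
for n,p in(("knob",ray(f(467,270),"top",.20)),("green",np.array([.4174,-.1847,0])),("slot3",np.array([.4946,-.098,0]))):
  e=p[:2]-g[:2];print(n,p,e@X,e@Y)
for n,e in(("pushA_start",(-.085,.032)),("fore0",(-.024,.032)),("knobhome",(.041,-.032))):print(n,g[:2]+e[0]*X+e[1]*Y)
E
```

```text
gate [ 0.46879836 -0.08274851  0.13      ]
knob [ 0.42804865 -0.0582721   0.2       ] -0.037084650882934625 0.02973822295365338
green [ 0.4174 -0.1847  0.    ] -0.06465238485626938 -0.09410614961643736
slot3 [ 0.4946 -0.098   0.    ] 0.023514177877058798 -0.01858537621077034
pushA_start [ 0.38026486 -0.06247984]
fore0 [ 0.44070984 -0.05426983]
knobhome [ 0.5137322  -0.10893915]
```

apply_moves --commands '[0, -5, 0, 0, 0, -0.08, 0, 0, -5, 0, 0, 0, 0, 0, -0.5, -5, 0, 0, 0, 0, 0, -0.5, -5, 0, 0, 0, 0, 0, -0.5, -5, 0, 0, 0, 0, 0, -0.4, -5, 0, 0, 0, 0, 0, 0, -2, 0, 0, 0, 0, 0]'

```text
t: 2.95
tool_pos: [0.3794, -0.0678, 0.3118]
orientation: [-0.21, 3.124, -0.006]
force: [0.0, -0.2, 0.3]
opening: 0.0005
```

apply_moves --commands '[0, 0.5, -4, 0, 0, 0, 0, 0, 0, -4, 0, 0, 0, 0, 0, 0, -3, 0, 0, 0, 0, 0, 0, -2, 0, 0, 0, 0, 0, 0, 0, 0, 0, 0, 0]'

```text
t: 3.58
tool_pos: [0.3791, -0.0653, 0.1796]
orientation: [-0.201, 3.121, -0.009]
force: [-0.3, -0.5, -0.3]
opening: 0.0006
```

apply_moves --commands '[1.5, 0.3, 0, 0, 0, 0, 0, 0.7, 0.1, 0, 0, 0, 0, 0, 0.7, 0.1, 0, 0, 0, 0, 0, 0.7, 0.1, 0, 0, 0, 0, 0, 0.7, 0.1, 0, 0, 0, 0, 0, 0.7, 0.1, 0, 0, 0, 0, 0, 0, 0, 0, 0, 0, 0, 0]'

```text
t: 4.45
tool_pos: [0.4325, -0.0573, 0.1837]
orientation: [-0.201, 3.118, -0.011]
force: [-1.0, 0.9, 0.8]
opening: 0.0005
```

```bash
cat > look.py <<'E'
from m import *
import sys
G=np.array([.4688,-.0827]);y=.135;X=np.array([np.cos(y),np.sin(y)]);Y=np.array([-X[1],X[0]])
s=read_state();e=s["tool_pos"][:2]-G
print("tcp x_s,y_s mm",(e@X*1e3).round(1),(e@Y*1e3).round(1),"z",s["tool_pos"][2].round(4),"F_s",(s["force"][:2]@X).round(1),(s["force"][:2]@Y).round(1),s["force"][2].round(1))
n=sys.argv[1]
for c in("scene","top"):
    im,d=read_camera(c);u,v=proj([*G,.16],c)[0].astype(int)
    cv2.imwrite(f"pics/{n}_{c}.png",cv2.resize(im[v-35:v+35,u-50:u+50],None,fx=6,fy=6,interpolation=cv2.INTER_CUBIC))
    for k in spot_point("gear_knob",c)[:2]:
        p=w(k["point"],c);e=p[:2]-G;print(c,"knob",round(k["conf"],2),"x_s,y_s mm",(e@X*1e3).round(1),(e@Y*1e3).round(1),"z",p[2].round(3))
a,b=[cv2.imread(f"pics/{n}_{c}.png") for c in("scene","top")];o=np.vstack([a[::1],b]);cv2.imwrite(f"pics/{n}.png",cv2.resize(o,None,fx=.7,fy=.7))
E
python3 look.py a
```

```text
tcp x_s,y_s mm -32.6 30.0 z 0.1837 F_s -0.9 1.0 0.8
scene knob 0.48 x_s,y_s mm -7.0 32.1 z 0.197
top knob 0.35 x_s,y_s mm -26.6 412.0 z -0.003
```

apply_moves --commands '[0.4, 0.05, -0.1, 0, 0, 0, 0, 0.35, 0.05, -0.1, 0, 0, 0, 0, 0, 0, 0, 0, 0, 0, 0, 0, 0, 0, 0, 0, 0, 0]'

```text
t: 5.15
tool_pos: [0.4397, -0.0565, 0.1815]
orientation: [-0.2, 3.118, -0.012]
force: [-2.4, 0.5, 1.4]
opening: 0.0004
```

```bash
python3 look.py b
```

```text
tcp x_s,y_s mm -25.3 29.9 z 0.1815 F_s -2.3 0.9 1.4
scene knob 0.43 x_s,y_s mm 2.9 33.7 z 0.2
```

View pics/b.png

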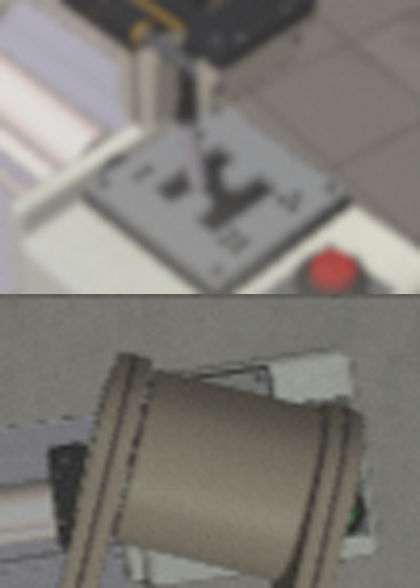

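apply_moves --commands '[-2, -0.3, 0, 0, 0, 0, 0, -1.5, -0.2, 0, 0, 0, 0, 0, -0.4, 2.5, 0, 0, 0, 0, 0, -0.3, 2.5, 0, 0, 0, 0, 0, 2, 0.3, 0, 0, 0, 0, 0, 2, 0.3, 0, 0, 0, 0, 0, 2, 0.2, 0, 0, 0, 0, 0, 0, 0, 0, 0, 0, 0, 0]'

```text
t: 6.35
tool_pos: [0.4594, -0.0021, 0.1823]
orientation: [-0.198, 3.113, -0.013]
force: [1.0, 0.1, -0.7]
opening: 0.0002
```

```bash
python3 look.py c
```

```text
tcp x_s,y_s mm 1.5 81.2 z 0.1823 F_s 1.0 -0.1 -0.7
scene knob 0.64 x_s,y_s mm -0.9 30.3 z 0.2
scene knob 0.5 x_s,y_s mm -57.8 -94.1 z 0.141
```

View pics/c.png

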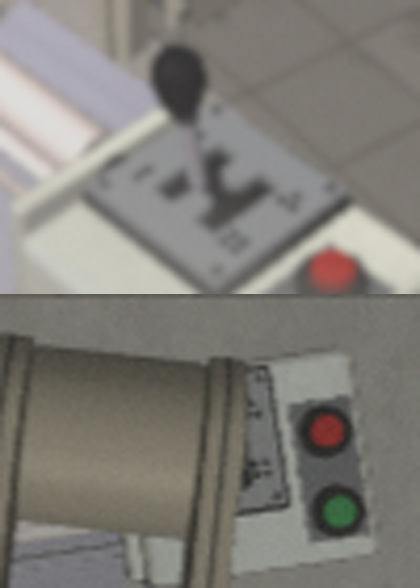

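The knob stands free, with its rod in the left lane opposite the cross channel and the fingers to its left. Next is the sideways push.

apply_moves --commands '[0.2, -1.2, 0, 0, 0, 0, 0, 0.1, -0.7, 0, 0, 0, 0, 0, 0.1, -0.7, 0, 0, 0, 0, 0, 0.1, -0.7, 0, 0, 0, 0, 0, 0.1, -0.7, 0, 0, 0, 0, 0, 0.1, -0.7, 0, 0, 0, 0, 0]'

```text
t: 7.3
tool_pos: [0.4652, -0.0524, 0.1833]
orientation: [-0.197, 3.111, -0.012]
force: [0.9, 1.6, 1.5]
opening: 0.0002
```

```bash
python3 look.py d
```

```text
tcp x_s,y_s mm 0.5 30.5 z 0.1833 F_s 1.2 1.5 1.5
scene knob 0.56 x_s,y_s mm 2.4 -2.4 z 0.201
```

apply_moves --commands '[0.1, -0.7, -0.1, 0, 0, 0, 0, 0.1, -0.7, 0, 0, 0, 0, 0, 0.1, -0.7, 0, 0, 0, 0, 0, 0.1, -0.5, 0, 0, 0, 0, 0, 0, 0, 0, 0, 0, 0, 0]'

```text
t: 8.12
tool_pos: [0.469, -0.0795, 0.1814]
orientation: [-0.197, 3.112, -0.012]
force: [0.1, 1.4, 1.9]
opening: 0.0006
```

```bash
python3 look.py e
```

```text
tcp x_s,y_s mm 0.6 3.1 z 0.1814 F_s 0.3 1.4 1.9
scene knob 0.66 x_s,y_s mm 0.6 -28.7 z 0.2
```

View pics/e.png

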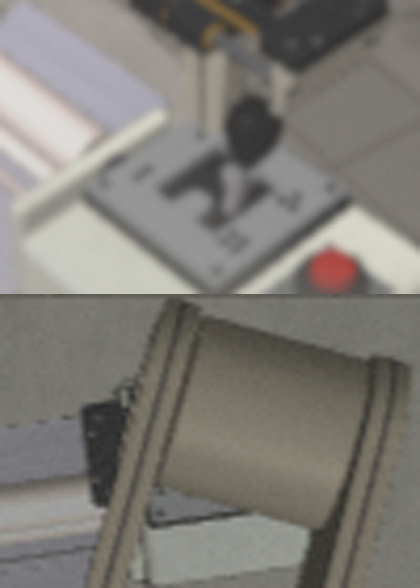

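apply_moves --commands '[0, -0.15, 0, 0, 0, 0, 0, 0, 0, 0, 0, 0, 0, 0, -0.2, 1.5, 0, 0, 0, 0, 0, -2, -0.3, 0, 0, 0, 0, 0, -2, -0.3, 0, 0, 0, 0, 0, -2, -0.2, 0, 0, 0, 0, 0, 0.4, -2.5, 0, 0, 0, 0, 0, 0.3, -2.4, 0, 0, 0, 0, 0]'

```text
t: 9.32
tool_pos: [0.412, -0.118, 0.182]
orientation: [-0.205, 3.11, -0.012]
force: [-0.5, 0.3, 0.3]
opening: 0.0007
```

```bash
python3 look.py f
```

```text
tcp x_s,y_s mm -61.0 -27.3 z 0.182 F_s -0.4 0.4 0.3
scene knob 0.58 x_s,y_s mm -24.6 412.1 z -0.002
top knob 0.19 x_s,y_s mm -25.8 415.3 z -0.0
```

apply_moves --commands '[1.6, 0, 0, 0, 0, 0, 0, 1.2, 0.1, 0, 0, 0, 0, 0, 0.7, 0.1, 0, 0, 0, 0, 0, 0.7, 0.1, 0, 0, 0, 0, 0, 0.7, 0.1, 0, 0, 0, 0, 0, 0.7, 0.1, 0, 0, 0, 0, 0, 0, 0, 0, 0, 0, 0, 0]'

```text
t: 10.4
tool_pos: [0.4698, -0.1091, 0.1816]
orientation: [-0.206, 3.113, -0.01]
force: [-0.1, -0.8, 1.0]
opening: 0.0007
```

```bash
python3 look.py g
```

```text
tcp x_s,y_s mm -2.6 -26.3 z 0.1816 F_s -0.2 -0.7 1.0
scene knob 0.61 x_s,y_s mm 22.3 -30.5 z 0.197
```

apply_moves --commands '[0.6, 0.05, -0.1, 0, 0, 0, 0, 0.6, 0.05, -0.1, 0, 0, 0, 0, 0.4, 0.05, 0, 0, 0, 0, 0, 0, 0, 0, 0, 0, 0, 0]'

```text
t: 11.1
tool_pos: [0.4859, -0.1075, 0.1792]
orientation: [-0.205, 3.114, -0.009]
force: [0.9, 0.1, -0.3]
opening: 0.0007
```

apply_moves --commands '[0.15, 0, 0, 0, 0, 0, 0, 0, 0, 0, 0, 0, 0, 0]'

```text
t: 11.35
tool_pos: [0.4874, -0.1074, 0.179]
orientation: [-0.205, 3.114, -0.009]
force: [-2.1, -0.2, -0.1]
opening: 0.0003
```

apply_moves --commands '[0.15, 0, 0, 0, 0, 0, 0, 0, 0, 0, 0, 0, 0, 0]'

```text
t: 11.6
tool_pos: [0.4887, -0.1072, 0.1788]
orientation: [-0.206, 3.115, -0.008]
force: [-1.7, 0.8, -1.0]
opening: 0.0007
```

```bash
python3 look.py hh
```

```text
tcp x_s,y_s mm 16.4 -27.0 z 0.1788 F_s -1.6 1.0 -1.0
scene knob 0.64 x_s,y_s mm 44.6 -27.8 z 0.196
top knob 0.68 x_s,y_s mm -14.3 504.4 z -0.004
```

apply_moves --commands '[0.12, 0, 0, 0, 0, 0, 0, 0, 0, 0, 0, 0, 0, 0]'

```text
t: 12.05
tool_pos: [0.4897, -0.1072, 0.1787]
orientation: [-0.205, 3.115, -0.008]
force: [-1.5, 1.1, 0.1]
opening: 0.0007
```

apply_moves --commands '[0.12, 0, 0, 0, 0, 0, 0, 0, 0, 0, 0, 0, 0, 0]'

```text
t: 12.3
tool_pos: [0.4906, -0.1071, 0.1785]
orientation: [-0.206, 3.116, -0.008]
force: [-2.3, 1.0, -0.4]
opening: 0.0003
```

apply_moves --commands '[0.1, 0, 0, 0, 0, 0, 0, 0, 0, 0, 0, 0, 0, 0]'

```text
t: 12.55
tool_pos: [0.4911, -0.1071, 0.1784]
orientation: [-0.206, 3.118, -0.007]
force: [-4.0, 1.2, 0.1]
opening: 0.0004
```

apply_moves --commands '[0.1, 0, 0, 0, 0, 0, 0, 0, 0, 0, 0, 0, 0, 0]'

```text
t: 12.8
tool_pos: [0.4913, -0.1071, 0.1783]
orientation: [-0.206, 3.119, -0.007]
force: [-4.6, 0.9, 1.0]
opening: 0.0006
```

apply_moves --commands '[0.1, 0, 0, 0, 0, 0, 0, 0, 0, 0, 0, 0, 0, 0]'

```text
t: 13.05
tool_pos: [0.4914, -0.1071, 0.1783]
orientation: [-0.206, 3.122, -0.006]
force: [-4.3, 1.7, 2.6]
opening: 0.0004
```

The fingers stopped moving and the force rose, so the lever is at its end stop. I'll draw back and check.

apply_moves --commands '[-0.5, -0.1, 0, 0, 0, 0, 0, -2, -0.3, 0, 0, 0, 0, 0, -2, -0.3, 0, 0, 0, 0, 0, -2, -0.3, 1, 0, 0, 0, 0, -1, -2, 2, 0, 0, 0, 0, 0, -3, 0, 0, 0, 0, 0, 0.5, -1, 0, 0, 0, 0, 0, 0, 0, 0, 0, 0, 0, 0]'

```text
t: 14.05
tool_pos: [0.4233, -0.1805, 0.2124]
orientation: [-0.205, 3.108, -0.016]
force: [-0.3, 0.2, -0.3]
opening: 0.0002
```

```bash
python3 look.py i
```

```text
tcp x_s,y_s mm -58.2 -90.8 z 0.2124 F_s -0.3 0.2 -0.3
scene knob 0.64 x_s,y_s mm -16.2 -261.8 z 0.0
scene knob 0.41 x_s,y_s mm 1.6 3.3 z 0.133
top knob 0.48 x_s,y_s mm 46.0 -24.9 z 0.187
top knob 0.4 x_s,y_s mm 22.5 -18.0 z 0.127
```

View pics/i.png

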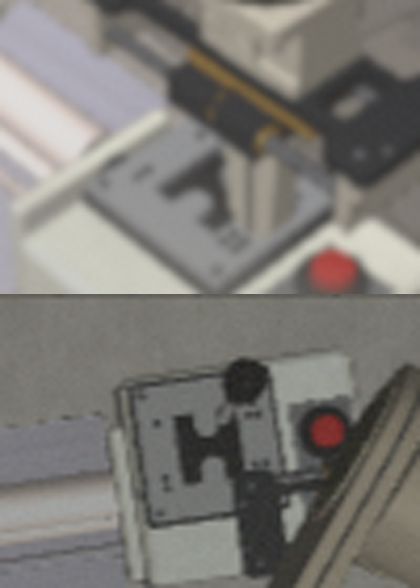

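The top view shows the knob at the far right, over slot three. Now I'll descend on the green button.

apply_moves --commands '[-0.6, -0.4, 0, 0, 0, 0, 0, 0, 0, -3, 0, 0, 0, 0, 0, 0, -2.5, 0, 0, 0, 0, 0, 0, -0.9, 0, 0, 0, 0, 0, 0, 0, 0, 0, 0, 0]'

```text
t: 14.88
tool_pos: [0.4161, -0.1824, 0.147]
orientation: [-0.213, 3.108, -0.016]
force: [-0.7, 0.6, 0.9]
opening: 0.0004
```

apply_moves --commands '[0.1, -0.2, -0.4, 0, 0, 0, 0, 0, 0, -0.4, 0, 0, 0, 0, 0, 0, -0.2, 0, 0, 0, 0]'

```text
t: 15.25
tool_pos: [0.4185, -0.1853, 0.139]
orientation: [-0.213, 3.105, -0.019]
force: [-1.5, 0.0, 2.2]
opening: 0.0005
```

apply_moves --commands '[0, 0, -0.2, 0, 0, 0, 0, 0, 0, 0, 0, 0, 0, 0]'

```text
t: 15.5
tool_pos: [0.4185, -0.1854, 0.1374]
orientation: [-0.213, 3.105, -0.019]
force: [-1.0, 0.5, 3.0]
opening: 0.0004
```

apply_moves --commands '[0, 0, -0.2, 0, 0, 0, 0, 0, 0, 0, 0, 0, 0, 0]'

```text
t: 15.75
tool_pos: [0.4186, -0.1854, 0.1357]
orientation: [-0.213, 3.104, -0.02]
force: [-1.3, 0.7, 3.5]
opening: 0.0006
```

apply_moves --commands '[0, 0, -0.15, 0, 0, 0, 0, 0, 0, 0, 0, 0, 0, 0]'

```text
t: 16.0
tool_pos: [0.4187, -0.1855, 0.1344]
orientation: [-0.213, 3.104, -0.02]
force: [-2.6, 1.5, 3.8]
opening: 0.0006
```

apply_moves --commands '[0, 0, -0.15, 0, 0, 0, 0, 0, 0, 0, 0, 0, 0, 0]'

```text
t: 16.25
tool_pos: [0.4187, -0.1855, 0.1339]
orientation: [-0.213, 3.104, -0.02]
force: [-3.3, 1.1, 5.3]
opening: 0.0006
```

apply_moves --commands '[0, 0, -0.15, 0, 0, 0, 0, 0, 0, 0, 0, 0, 0, 0]'

```text
t: 16.5
tool_pos: [0.4188, -0.1855, 0.134]
orientation: [-0.214, 3.104, -0.021]
force: [-3.6, 1.7, 4.4]
opening: 0.0002
```

apply_moves --commands '[0, 0, -0.4, 0, 0, 0, 0, 0, 0, 0, 0, 0, 0, 0]'

```text
t: 16.75
tool_pos: [0.4195, -0.186, 0.1343]
orientation: [-0.214, 3.103, -0.023]
force: [-3.3, 2.0, 4.7]
opening: 0.0005
```

apply_moves --commands '[0, 0, -0.6, 0, 0, 0, 0]'

```text
t: 16.88
tool_pos: [0.4204, -0.1864, 0.1327]
orientation: [-0.214, 3.101, -0.025]
force: [-28.0, 14.8, 65.0]
opening: 0.0002
```

The button is firmly at its bottom. Now I'll release it and draw back.

apply_moves --commands '[0, 0, 0.6, 0, 0, 0, 0, 0, 0, 1.5, 0, 0, 0, 0, 0, 0, 3, 0, 0, 0, 0, 0, 0, 3, 0, 0, 0, 0, -1, 0, 3, 0, 0, 0, 0, -1.5, 4, 3, 0, 0, 0, 0, 0, 5, 1, 0, 0, 0, 0, 0, 5, 0, 0, 0, 0, 0]'

```text
t: 17.88
tool_pos: [0.3948, -0.0458, 0.2907]
orientation: [-0.203, 3.098, -0.026]
force: [0.7, -0.4, 0.0]
opening: 0.0004
```

apply_moves --commands '[0, 6, 0, 0, 0, 0, 0, 0, 6, 0, 0, 0, 0, 0, 0, 6, 0, 0, 0, 0, 0, 0, 6, 0, 0, 0, 0, 0, 0, 6, 0, 0, 0, 0, 0, 0, 0, 0, 0, 0, 0, 0]'

```text
t: 18.62
tool_pos: [0.3928, 0.2669, 0.2924]
orientation: [-0.207, 3.092, -0.025]
force: [-0.2, -0.3, 0.8]
opening: 0.0003
```

```bash
python3 look.py j; python3 - <<'E'
from m import *
for c in("scene","top"):
  read_camera(c)
  for n in("start_button_top","stop_button_top"):
    for k in spot_point(n,c)[:1]: print(c,n,w(k["point"],c).round(4))
E
```

```text
tcp x_s,y_s mm -28.3 356.6 z 0.2924 F_s -0.2 -0.3 0.8
scene knob 0.64 x_s,y_s mm 45.3 -26.6 z 0.194
top knob 0.39 x_s,y_s mm 46.0 -27.9 z 0.19
top knob 0.31 x_s,y_s mm 23.8 -16.2 z 0.126
scene start_button_top [ 0.4204 -0.1847  0.1432]
scene stop_button_top [ 0.4819 -0.1726  0.1418]
top start_button_top [ 0.4913 -0.0942  0.1282]
top stop_button_top [ 0.4805 -0.1679  0.1403]
```

View pics/j.png

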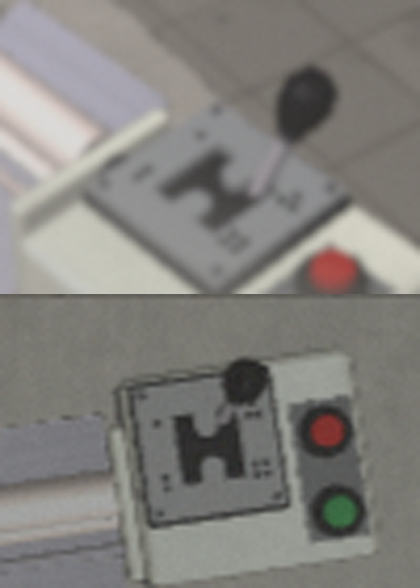

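The lever stands home in slot three, both buttons are up, and the arm is clear. Handing in.

```bash
python3 -c "
from plant import *
print(close_job())"
```

```text
the job is handed in; nothing more can be done
None
```

The sheeter is in third speed and the start button has been pressed. I handed the job in at about 19 s of the 61 s allowed.

**Lever:** With the closed fingers I pushed the lever from slot two to the cross channel, then across and forward into slot three. It stopped there at about 4.5 N. The last pictures put the knob about 45 mm far and 27 mm right of the gate's middle. The nominal place is 41 and 32 mm, and the difference is about the networks' error plus the slot's play.

**Start button:** I then pressed green until the fingers stopped at a height of 0.134 m, the button's nominal fully-down height. I released it and drew back. In the last pictures both buttons are up. The scene camera puts green at 0.143 m, but the top camera's network placed it on the gate, so I ignored that reading.

**Press harder than needed:** The last press to confirm green was fully down was too hard. It briefly reached about 65 N upward (72 N in all) at the wrist through the fingertips, below the 120 N limit.

**Other things:** The red button was not touched. The loose things on the table were never approached, though I did not measure their positions again at the end.

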